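# Set up the sherd photo station

## Task

First swing the photo station's lamp stay up and over past upright, so that it leans back on its stop and stays there by itself. Then take the brown handle piece out of the crate and set it flat on the station, centred over the brass pin so that it keeps the pin pressed down. Lay all the orange sherds from the crate flat in the white tray, side by side and none on another, leave the grey stones in the crate, and do not disturb the brush, the green case or the mug.

Things in the scene. Friction and masses are not known exactly. Their poses are not given: they have to be found in the camera images.
- station: Photo station fixed to the table: grey base plate 200 x 180 mm (x by y), 16 mm thick, black matt field on top; origin under its centre, +x to the hinge side, z up. Two dark posts at its +x edge carry the lamp stay's hinge. It stands at a different place and yaw each time.
- lamp_stay (a joint): Angle (rad) of the lamp stay, a U-shaped steel stay 170 mm long that carries a flat aluminium lamp panel (70 x 132 x 12 mm, middle 85 mm from the hinge). 0: folded flat over the base plate, covering the pin. It swings up and over towards the station's +x side to a stop at 1.95. It is held by gravity only: released before about 1.57 (upright) it falls shut, beyond that it falls back against the stop and stays. About 0.2 kg, no spring.
- stay_grip (a point): Middle of the stay's red cross-bar (round, 14 mm across, 136 mm long, along the station's y), 170 mm from the hinge axis. Folded, it is 46 mm above the table and 30 mm above the base plate; the panel's edge is 50 mm nearer the hinge. The bar may be turned inside a light grip.
- stay_hinge (a point): Middle of the stay's hinge axis, 46 mm above the table, fixed to the station; the axis runs along the station's y.
- pin (a joint): How far (m) the brass part-present pin is pressed down: 0 free, standing 6 mm above the base plate; 0.006 fully down (flush). Its spring needs 0.25 to 0.75 N; the handle piece's weight alone presses it flush.
- pin_seat (a point): Where the pin (12 mm across) comes out of the base plate's top, 16 mm above the table; 20 mm on the -x side of the station's centre. Fixed.
- crate: Blue open crate 270 x 270 mm, 42 mm high, walls and floor 5 mm, its inner corners cut off at 45 degrees (40 mm along each wall), fixed to the table; origin under its centre, axes along its sides. It holds the mixed finds, about 74 mm apart, lying flat in any places. It is on the robot's left or right; the tray is on the other side.
- tray: White layout tray 250 x 200 mm (x by y), rim 20 mm high, walls and floor 5 mm, fixed to the table, empty at the start; origin under its centre, axes along its sides.
- handle_piece_c (a point): The dark brown handle piece (only one): a flat piece of jar wall 66 x 54 x 16 mm (x, y, z) with a loop handle on top, 54 mm high in all, about 0.22 kg. This point is the middle of the flat piece, 8 mm above its underside; z up out of the handle.
- handle_grip (a point): Middle of the top bar of the handle piece's loop: a round bar 14 mm across, 40 mm long, along the piece's x, 47 mm above its underside; free space under it.
- sherd0_c (a point): Centre of an orange terracotta sherd: flat, about 46 mm long (x, from -23 to +23; the +x end is narrower and cut at a slight angle), 36 mm wide (y; its two parallel sides, best gripped from x = -20 to +8 mm), 18 mm thick (z), 0.06 kg; centre 9 mm above its underside. Three to five sherds are present; all look alike but for the end's outline and a painted band on some.
- sherd1_c (a point): Centre of an orange terracotta sherd: flat, about 46 mm long (x, from -23 to +23; the +x end is narrower and cut at a slight angle), 36 mm wide (y; its two parallel sides, best gripped from x = -20 to +8 mm), 18 mm thick (z), 0.06 kg; centre 9 mm above its underside. Three to five sherds are present; all look alike but for the end's outline and a painted band on some.
- sherd2_c (a point): Centre of an orange terracotta sherd: flat, about 46 mm long (x, from -23 to +23; the +x end is narrower and cut at a slight angle), 36 mm wide (y; its two parallel sides, best gripped from x = -20 to +8 mm), 18 mm thick (z), 0.06 kg; centre 9 mm above its underside. Three to five sherds are present; all look alike but for the end's outline and a painted band on some.
- sherd3_c (a point): Centre of an orange terracotta sherd: flat, about 46 mm long (x, from -23 to +23; the +x end is narrower and cut at a slight angle), 36 mm wide (y; its two parallel sides, best gripped from x = -20 to +8 mm), 18 mm thick (z), 0.06 kg; centre 9 mm above its underside. Three to five sherds are present; all look alike but for the end's outline and a painted band on some.
- sherd4_c (a point): Centre of an orange terracotta sherd: flat, about 46 mm long (x, from -23 to +23; the +x end is narrower and cut at a slight angle), 36 mm wide (y; its two parallel sides, best gripped from x = -20 to +8 mm), 18 mm thick (z), 0.06 kg; centre 9 mm above its underside. Three to five sherds are present; all look alike but for the end's outline and a painted band on some.
- stone0_c (a point): A grey stone lump, about 44 x 34 x 26 mm, 12 mm above its underside. Not wanted: stays in the crate.
- stone1_c (a point): A grey stone lump, about 44 x 34 x 26 mm, 12 mm above its underside. Not wanted: stays in the crate.
- stone2_c (a point): A grey stone lump, about 44 x 34 x 26 mm, 12 mm above its underside. Not wanted: stays in the crate.
- brush_grip (a point): Bystander: a brush lying on the table beyond the station, about 170 mm long; a point on its handle.
- case_c (a point): Bystander: a bright green spectacle case 70 x 160 x 35 mm lying beyond the station; its centre.
- cup_c (a point): Bystander: a white mug, 72 mm across, 90 mm high, beyond the station on the right; its centre, 45 mm up.
There are look-alikes about, which are no part of the job. What is shaped like the part that bears sherd0_c but purple is not meant.

How it is judged (in metres and radians):
On the way, in this order (a step that is already met when the one before it is completed fails the run):
1. the lamp stay is swung over and leans back on its stop (value of joint lamp_stay above 1.8 rad), for 0.5 s.
2. the handle piece lies over the pin and holds it down (value of joint pin above 0.0045 m and horizontal distance between handle_piece_c and pin_seat below 0.022 m and angle between handle_piece_c's own z axis and vertical below 0.12 rad and value of joint lamp_stay above 1.8 rad), for 0.3 s.
At the end, for the whole second after the job is handed in: Stay angle above 1.8; handle piece flat (0.12 rad), middle within 22 mm of the pin, pin down over 4.5 mm; each sherd flat (0.2 rad, either face) on the tray floor (centre within 120, 95 mm of the tray's in x, y, below 24 mm); stones in the crate; all at rest (all of step 2 and linear speed of each of handle_piece, sherd0, sherd1, sherd2, sherd3, sherd4 below 0.02 m/s and x of sherd0_c in the frame of tray between -0.12 and 0.12 m and y of sherd0_c in the frame of tray between -0.095 and 0.095 m and z of each of sherd0_c, sherd1_c, sherd2_c, sherd3_c, sherd4_c in the frame of tray below 0.024 m and angle between the z axis of each of sherd0_c, sherd1_c, sherd2_c, sherd3_c, sherd4_c and the z axis of tray, either way round below 0.2 rad and x of sherd1_c in the frame of tray between -0.12 and 0.12 m and y of sherd1_c in the frame of tray between -0.095 and 0.095 m and x of sherd2_c in the frame of tray between -0.12 and 0.12 m and y of sherd2_c in the frame of tray between -0.095 and 0.095 m and x of sherd3_c in the frame of tray between -0.12 and 0.12 m and y of sherd3_c in the frame of tray between -0.095 and 0.095 m and x of sherd4_c in the frame of tray between -0.12 and 0.12 m and y of sherd4_c in the frame of tray between -0.095 and 0.095 m and x of stone0_c in the frame of crate between -0.13 and 0.13 m and y of stone0_c in the frame of crate between -0.13 and 0.13 m and z of each of stone0_c, stone1_c, stone2_c in the frame of crate below 0.06 m and x of stone1_c in the frame of crate between -0.13 and 0.13 m and y of stone1_c in the frame of crate between -0.13 and 0.13 m and x of stone2_c in the frame of crate between -0.13 and 0.13 m and y of stone2_c in the frame of crate between -0.13 and 0.13 m); the robot touches nothing.
It fails at once if the brush is moved more than 30 mm (distance of brush_grip from where it was at the start of the episode above 0.03 m).
It fails at once if the green case is moved more than 30 mm (distance of case_c from where it was at the start of the episode above 0.03 m).
It fails at once if the mug is moved more than 30 mm (distance of cup_c from where it was at the start of the episode above 0.03 m).
Of sherd0, sherd1, sherd2, sherd3, sherd4 only 3 to 5 are there at a start; the rules pass over those that are not, and their reading is None.
At some moment in a run one of handle_piece, sherd0, sherd1, sherd2, sherd3, sherd4 may be knocked a few centimetres aside while the robot is not near it.
Once in a run the grip may slacken for a moment while it holds something.
It also fails if it takes over 210 s, if anything falls off the work surface, if the arm or the gripper's body presses on something with over 40 N, if the wrist force passes 120 N, or if a joint passes its speed limit or range.

## Robot

A 6-joint arm with a two-finger parallel gripper is mounted at the origin on the work surface. World frame = base frame: x ahead of the robot, y to its left, z up, the work surface at z = 0. Lengths are in mm, angles in rad, forces in N, time in s.
With the tool pointing down it reaches from about 275 to 750 mm from the base axis. Payload 10.2 kg.
Tool frame: the origin (TCP) lies between the finger pads; the fingertips stand 17 mm ahead of it and the grasp point (between the pads) lies 2 mm behind it; z points along the fingers, y is the direction in which the jaws open and shut (so a half turn about z gives the same grasp; the last joint's range is limited). The gripper opens to 85 mm and grips with 20 to 120 N. Pads are 22 mm wide; open, the fingers measure 114 mm over their backs; the gripper's body (76 mm by 85 mm) begins 54 mm behind the grasp point. The pads swing forward as they close: fully open they stand 13 mm farther back than shut.
Start: joints at [1.113, 0.313, 1.498, -0, 1.331, -0.223], TCP at [122.153, 510.598, 248.294] pointing down, gripper open.
Joint ranges: [-2.94, 2.94], [-0.97, 2.17], [0.19, 2.56], [-1.23, 4.37], [0.02, 3.11], [-2.88, 2.88]. Speed limits (rad/s): [2.39, 2.39, 3.01, 3.14, 3.14, 3.14].

## Interface

Orientations are given as a rotation vector (axis times angle).
In Python, from rig import move_pose, move_linear, move_j, grip, sleep, solve_ik, get_image, calibration, Unreachable, finish_job, regions_of, pinpoint, current_time, current_joint_positions, current_qd, current_joint_torque, current_position, current_orientation, current_wrist_force, current_ft_torque, current_grip_width gives the robot as it stands. Calls block until the motion is done:
- move_pose(position, orientation): joint-space move of the TCP to a pose.
- move_linear(position, ori=None, speed=150, guard=None): straight line of the TCP; ori=None keeps the orientation; speed is the mean speed in mm/s. With guard (N) it stops when the force on the tool has changed by that much, and returns True; else False.
- move_j(angles): joint-space move.
- grip(opening, grip_force=None): finger opening in mm; grip_force is the grip in N (None keeps the last); returns when the fingers have stopped.
- sleep(seconds).
- solve_ik(position, orientation): joint angles nearest the present ones, or None.
- get_image(name): name is "scene" or "top" or "wrist"; returns the picture (400x640x3 uint8, red, green, blue); there is no depth.
- calibration(name): a dict with "mtx" (3x3 intrinsics, pixels), "R" (3x3) and "t" (3): a world point X has camera coordinates R X + t; the wrist camera has in their place "T_tool_cam" (4x4, takes a point from camera to tool coordinates, whose origin is the TCP and whose axes are the flange's). Camera axes: x right, y down, z forward; pixel columns grow to the right and rows downward; lengths in mm; the calibration is good to about 2 mm. A picture is of the moment at which its call begins: read the wrist's pose just before it. calibration takes no time and is no camera call.
A pose or a line that the arm cannot do raises Unreachable and nothing moves.
- finish_job(): hands the job in, once; it reports no verdict.
Trained networks look in the newest picture that a camera, given by its name, has taken for a name from the list of things; names that differ only in an ending like _2 or _b are one class to them, and where a whole thing is asked for, a point or a joint stands for the part that bears it (a point fixed in the world has none). Each returns a list of dicts, best first, with "p" (0 to 1); they miss things now and then, are a little off and sometimes report something else, mostly with a low value. They report only what shows in the picture. A call takes as long as a camera call. They do not tell look-alikes from the thing itself.
- regions_of(thing, camera): "pixels" (400x640 bool, what is visible of it).
- pinpoint(thing, camera): "location" ([x, y, z] in mm, in the coordinates of the camera as it stood for that picture, good to about 4 mm: a listed point, or the origin of a listed thing).
Readings, each from a call of its own:
- current_time(): time.
- current_joint_positions(): joint angles.
- current_qd(): joint speeds.
- current_joint_torque(): joint torques, N m.
- current_position(): TCP position.
- current_orientation(): TCP orientation.
- current_wrist_force(): force on the tool from outside, world axes, zero at the start.
- current_ft_torque(): the same for the moment, N m.
- current_grip_width(): finger opening in mm.
Only numpy, scipy, OpenCV 4.12 (cv2) and the standard library are available. Lean on these libraries where they do the work, as an engineer would, in place of code of your own. Each camera call takes 0.05 s, during which the arm holds its last target. There are 200 camera calls.

## Working session

There is one attempt and no reset: what is moved stays moved. The work goes in short steps, each a Python script; the robot and the scene stay as the last script left them, time stands still between calls to the robot, and variables do not carry over. Pictures are saved under pics/ and viewed, about 12 in all and at most 16, crops included, and the job is handed in when it is done.

```bash
ls; mkdir -p pics; cat > h.py <<'E'
from rig import *
import numpy as np, cv2
from scipy.spatial.transform import Rotation as Rn
def save(n,im,crop=None,s=1):
    if crop: im=im[crop[1]:crop[3],crop[0]:crop[2]]
    cv2.imwrite('pics/'+n,cv2.resize(im[:,:,::-1],None,fx=s,fy=s,interpolation=cv2.INTER_CUBIC))
def cam(name):
    c=calibration(name)
    if name!='wrist': return np.array(c['mtx']),np.array(c['R']),np.array(c['t']).ravel()
    T=np.eye(4);T[:3,:3]=Rn.from_rotvec(current_orientation()).as_matrix();T[:3,3]=current_position()
    W=T@np.array(c['T_tool_cam']);R=W[:3,:3].T
    return np.array(c['mtx']),R,-R@W[:3,3]
def px2w(c,uv,z):
    K,R,t=c; d=R.T@np.linalg.inv(K)@np.array([uv[0],uv[1],1.]); o=-R.T@t
    return o+d*(z-o[2])/d[2]
def c2w(c,p): return c[1].T@(np.array(p)-c[2])
def w2px(c,X):
    p=c[0]@(c[1]@np.array(X,float)+c[2]); return p[:2]/p[2]
def down(a): # jaw axis (tool y) at angle a from world x
    y=np.array([np.cos(a),np.sin(a),0]);z=np.array([0,0,-1.]);x=np.cross(y,z)
    return Rn.from_matrix(np.c_[x,y,z]).as_rotvec()
E
python3 - <<'E'
from h import *
a=get_image('top');b=get_image('scene')
save('top.png',a);save('scene.png',b)
ct=cam('top')
for n in ['station','crate','tray','stay_grip','stay_hinge','handle_piece_c','handle_grip','sherd0_c','stone0_c','brush_grip','case_c','cup_c']:
    for r in pinpoint(n,'top'):
        X=c2w(ct,r['location']); print(n,round(r['p'],2),X.round(0),w2px(ct,X).round(0))
print(current_time(),current_position(),current_orientation())
E
```

```text
pics
station 0.87 [535.  34.   2.] [331. 220.]
station 0.2 [496. 324.   1.] [245. 232.]
crate 0.83 [499. 324.   3.] [245. 231.]
tray 0.75 [ 474. -308.   -0.] [433. 237.]
tray 0.56 [488. 244.  15.] [268. 234.]
stay_grip 0.85 [452.  33.  45.] [332. 243.]
stay_grip 0.59 [ 706. -316.   43.] [435. 167.]
stay_hinge 0.84 [626.  36.  47.] [330. 191.]
handle_piece_c 0.86 [566. 247.  10.] [268. 211.]
handle_grip 0.89 [568. 247.  52.] [266. 208.]
handle_grip 0.57 [455.  31.  46.] [333. 242.]
handle_grip 0.44 [417. 324.  21.] [243. 255.]
sherd0_c 0.68 [536. 542.  12.] [180. 220.]
sherd0_c 0.59 [717. 414.  12.] [220. 168.]
sherd0_c 0.55 [564. 315.  13.] [247. 211.]
sherd0_c 0.52 [712. 318.  11.] [248. 169.]
stone0_c 0.47 [490. 320.  20.] [245. 233.]
stone0_c 0.34 [537.  34.   2.] [331. 219.]
brush_grip 0.96 [766. -67.   9.] [359. 154.]
case_c 0.6 [764. 164.  19.] [292. 154.]
cup_c 0.57 [487. 246.  17.] [268. 234.]
0.7 [122.13865503 510.59324096 248.29284298] [-3.67977579e-01 -3.11992488e+00 -1.62389959e-05]
```

View pics/top.png

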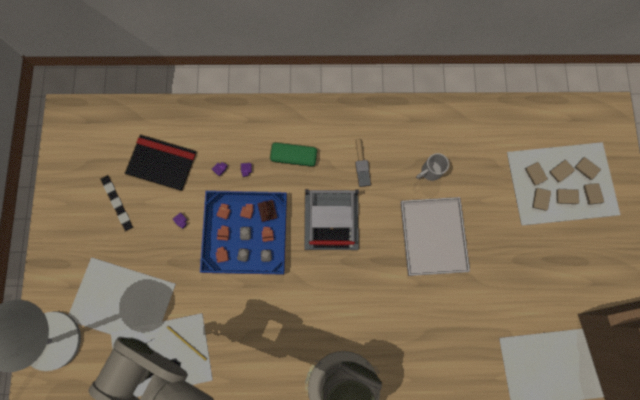

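View pics/scene.png

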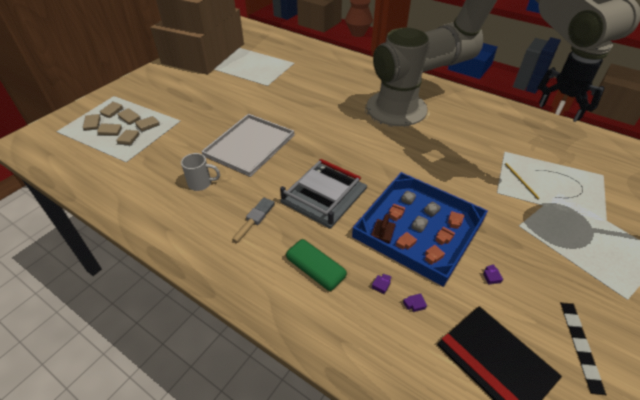

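The top view shows the crate around (245,232). The brown handle piece is at (268,211), orange sherds at (223,212), (247,212), (223,233), (267,234) and (222,255), and grey stones at (245,233), (243,256) and (265,256). The purple look-alikes at (220,168), (247,169) and (180,220) lie outside the crate and aren't meant. The station is at (331,220), with its red bar at (332,243). The tray is at (433,237).

```bash
python3 - <<'E'
from h import *
for a in (0,np.pi): print(a,solve_ik([480,34,300],down(a)))
o=min((down(0),down(np.pi)),key=lambda o:abs(solve_ik([480,34,300],o)[5]))
move_pose([480,34,300],o)
c=cam('wrist');im=get_image('wrist');save('w1.png',im)
for n in ['station','stay_grip','stay_hinge']:
    for r in pinpoint(n,'wrist')[:2]:
        X=c2w(c,r['location']);print(n,round(r['p'],2),X.round(1),w2px(c,X).round(0))
move_pose([480,290,340],o)
c=cam('wrist');im=get_image('wrist');save('w2.png',im)
for n in ['crate','handle_piece_c','handle_grip','sherd0_c','stone0_c']:
    for r in pinpoint(n,'wrist')[:6]:
        X=c2w(c,r['location']);print(n,round(r['p'],2),X.round(1),w2px(c,X).round(0))
cv2.imwrite('pics/w12.png',np.vstack([cv2.imread('pics/w1.png')[:, :],cv2.imread('pics/w2.png')])[:, :])
im=cv2.imread('pics/w12.png');cv2.imwrite('pics/w12.png',cv2.resize(im,None,fx=.75,fy=.75,interpolation=cv2.INTER_AREA))
E
```

```text
0 [-1.73387878e-01  1.80816297e-01  1.53167526e+00 -4.44089210e-16
  1.42910110e+00 -1.73387878e-01]
3.141592653589793 NoneTraceback (most recent call last):
  File "<stdin>", line 3, in <module>
  File "<stdin>", line 3, in <lambda>
TypeError: 'NoneType' object is not subscriptable
```

```bash
python3 - <<'E'
from h import *
o=down(0)
ims=[]
for p,ns in (([480,34,300],['station','stay_grip','stay_hinge']),([480,290,340],['crate','handle_piece_c','handle_grip','sherd0_c','stone0_c'])):
    move_pose(p,o)
    c=cam('wrist');im=get_image('wrist');ims.append(im)
    for n in ns:
        for r in pinpoint(n,'wrist')[:6]:
            X=c2w(c,r['location']);print(n,round(r['p'],2),X.round(1),w2px(c,X).round(0))
save('w12.png',np.vstack(ims),s=.75)
E
```

```text
station 0.86 [537.1  29.9  -2.3] [362. 168.]
stay_grip 0.82 [454.4  27.9  48.3] [302. 176.]
stay_hinge 0.9 [623.1  32.3  44.5] [434. 172.]
crate 0.8 [493.3 320.2  -1.6] [330. 141.]
crate 0.55 [569.  390.2  14.8] [384.  91.]
handle_piece_c 0.56 [563.8 247.8   9.9] [376. 189.]
handle_grip 0.56 [569.4 243.8  48.1] [384. 197.]
sherd0_c 0.8 [565.2 313.2  13.5] [379. 146.]
sherd0_c 0.74 [706.4 323.7   7.7] [473. 139.]
sherd0_c 0.65 [722.7 417.3   7.3] [493.  71.]
stone0_c 0.72 [493.8 319.9  17.9] [331. 142.]
```

View pics/w12.png

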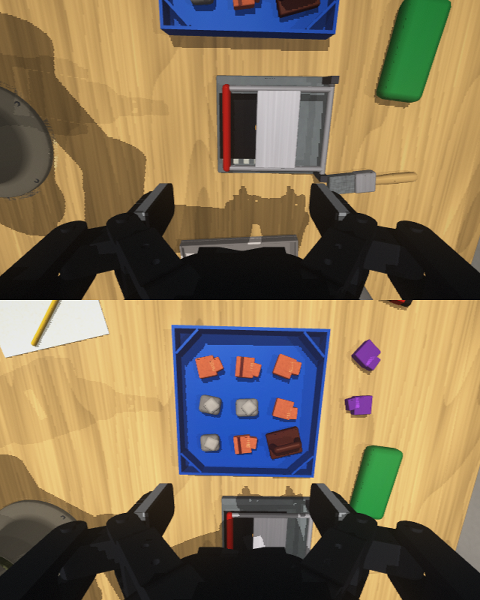

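The upper wrist image shows the red bar at about (302,176) in full-size pixels, with the stay folded. The lower one shows the crate with five sherds, three stones and the handle piece at (376,189); the purple pieces are outside. Next I swing the stay.

```bash
cat > s1.py <<'E'
from h import *
move_pose([470,32,230],down(0))
c=cam('wrist');im=get_image('wrist').astype(int)
m=((im[:,:,0]>110)&(im[:,:,1]<60)&(im[:,:,2]<60)).astype(np.uint8)
n,l,s,ce=cv2.connectedComponentsWithStats(m);i=1+np.argmax(s[1:,4]);print(s[i],ce[i])
ys,xs=np.nonzero(l==i)
P=np.array([px2w(c,(x,y),48)[:2] for x,y in zip(xs,ys)])
mid=P.mean(0);u=np.linalg.svd(P-mid,full_matrices=False)[2][0];u*=np.sign(u[1])
d=(P-mid)@u;mid=mid+u*(d.max()+d.min())/2
print('bar',mid,'len',np.ptp(d),'w',np.ptp((P-mid)@[-u[1],u[0]]))
yaw=np.arctan2(-u[0],u[1]);print('yaw',yaw)
for n in ('stay_grip','stay_hinge'):
    for r in pinpoint(n,'wrist')[:1]: print(n,r['p'],c2w(c,r['location']))
E
python3 s1.py
```

```text
[ 300  108   12  140 1566] [305.73180077 176.32311622]
bar [454.22967259  33.09144887] len 147.18467650796805 w 11.407757552676525
yaw -0.008740353523631731
stay_grip 0.7 [456.05742832  26.45842124  43.10283451]
stay_hinge 0.63 [625.55519901  32.12202689  43.40167129]
```

```bash
cat > s2.py <<'E'
from h import *
o=down(0);b=np.array([455.,31.,46.]);h=np.array([625.,32.,46.])
f=lambda t,dz=-2: [h[0]-170*np.cos(t),b[1]+(h[1]-b[1])*(1-np.cos(t)),46+170*np.sin(t)+dz]
q=[solve_ik(f(t),o) is not None for t in np.arange(0,1.95,.1)];print(q)
grip(45);move_linear([b[0],b[1],90],o)
print('contact',move_linear(f(0),speed=60,guard=8),current_position())
grip(0,grip_force=20);print('w',current_grip_width(),current_wrist_force())
for t in np.arange(.1,1.86,.125):
    move_linear(f(t),speed=120);print(round(t,2),round(current_grip_width(),1),np.round(current_wrist_force(),1))
E
python3 s2.py
```

```text
[True, True, True, True, True, True, True, True, True, True, True, True, True, True, True, True, True, True, True, True]
contact False [455.2144575   30.97357616  44.21903306]
w 13.046618214139997 [-5.43012518 -0.64051405  6.48332585]
0.1 13.1 [-4.1 -1.2 -2. ]
0.22 13.3 [-6.7 -2.8 -0.8]
0.35 13.0 [-9.6 -3.1  1.4]
0.48 13.2 [-13.5  -4.4   5. ]
0.6 13.0 [-20.6  -6.1  11.2]
0.72 13.0 [-27.9  -7.2  21.5]
0.85 13.1 [-29.1  -5.8  28.4]
0.98 13.3 [-18.7  -4.1  24.7]
1.1 12.8 [-9.9 -4.8 19.1]
1.23 13.1 [-5.9 -5.8 13. ]
1.35 13.4 [-2.7 -6.5  9.4]
1.48 13.3 [-1.4 -5.5  6.6]
1.6 13.3 [-0.4 -5.   4.9]
1.72 13.0 [-0.  -5.6  4.7]
1.85 12.8 [ 0.5 -4.9  3.6]
```

```bash
cat > s3.py <<'E'
from h import *
grip(50);p=current_position();move_linear([p[0],p[1],300],speed=100);sleep(.5)
move_pose([420,32,330],down(0))
c=cam('wrist');im=get_image('wrist');save('w3.png',im)
for n in ('stay_grip','stay_hinge','pin_seat','station'):
    for r in pinpoint(n,'wrist')[:2]:
        X=c2w(c,r['location']);print(n,r['p'],X.round(1),w2px(c,X).round())
grip(85);move_pose([470,250,330],down(0))
c=cam('wrist');im=get_image('wrist');save('w4.png',im)
cv2.imwrite('pics/w34.png',cv2.resize(np.vstack([cv2.imread('pics/w3.png')[:300],cv2.imread('pics/w4.png')[:300]]),None,fx=1,fy=1))
hsv=cv2.cvtColor(im,cv2.COLOR_RGB2HSV)
for nm,m in (('orange',((hsv[:,:,0]<14)&(hsv[:,:,1]>120)&(hsv[:,:,2]>150))),('brown',((hsv[:,:,0]<14)|(hsv[:,:,0]>172))&(hsv[:,:,1]>70)&(hsv[:,:,2]<130))):
    n,l,s,ce=cv2.connectedComponentsWithStats(m.astype(np.uint8))
    for i in range(1,n):
        if s[i,4]>150: print(nm,s[i],px2w(c,ce[i],20).round(0))
for n in ('handle_piece_c','handle_grip','crate'):
    for r in pinpoint(n,'wrist')[:2]:
        X=c2w(c,r['location']);print(n,r['p'],X.round(1),w2px(c,X).round())
for r in regions_of('handle_piece_c','wrist')[:1]:
    print(r['p'],r['pixels'].sum(),cv2.minAreaRect(np.argwhere(r['pixels'])[:,::-1].astype(np.float32)))
E
python3 s3.py
```

```text
stay_grip 0.57 [688.   28.  203.1] [629. 199.]
stay_hinge 0.58 [624.5  31.2  47.4] [471. 167.]
pin_seat 0.68 [514.2  26.9  15.9] [385. 167.]
station 0.74 [ 5.346e+02  3.100e+01 -2.000e-01] [396. 163.]
orange [374  38  39  35 882] [564. 394.  20.]
orange [266  40  38  33 856] [419. 394.  20.]
orange [321  42   8  28 168] [474. 394.  20.]
orange [331  43  26  29 586] [497. 391.  20.]
orange [373 102  34  30 761] [565. 314.  20.]
orange [327 155  23  25 451] [493. 246.  20.]
brown [ 363  143   50   45 1631] [567. 248.  20.]
handle_piece_c 0.82 [561.4 244.4   8.9] [383. 166.]
handle_grip 0.85 [570.  246.   49.4] [395. 169.]
handle_grip 0.46 [567.8 391.5  13.9] [394.  58.]
crate 0.77 [493.5 319.1  -2. ] [338. 114.]
0.81 1702 ((387.7059326171875, 164.82354736328125), (37.350486755371094, 48.02205276489258), 75.96376037597656)
```

View pics/w34.png

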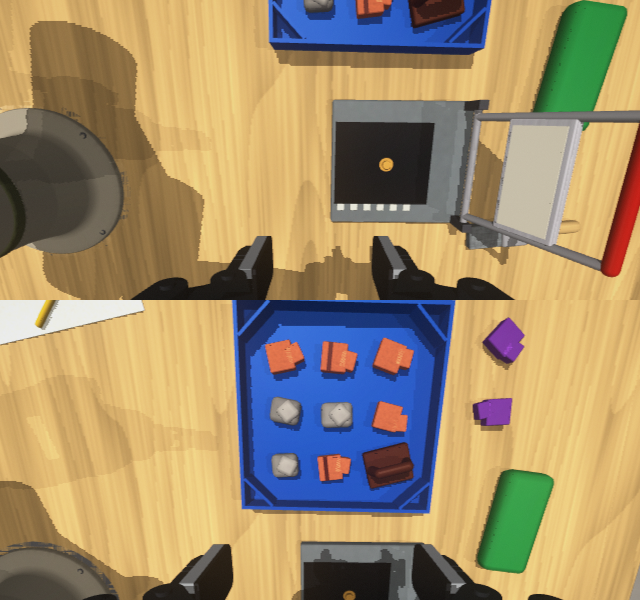

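The stay now leans back: its bar is at about (625,200), measured near z=203 mm. The brass pin is free at (386,164). The handle piece is at (388,166) in the crate view, with its bar at about +14° in the world frame.

```bash
cat > s4.py <<'E'
from h import *
a=np.radians(104)
def best(p,a):
    os=[(down(a),solve_ik(p,down(a))),(down(a+np.pi),solve_ik(p,down(a+np.pi)))]
    os=[(o,q) for o,q in os if q is not None]
    return min(os,key=lambda x:abs(x[1][5]))[0]
o=best([566,246,150],a)
move_pose([520,225,230],o)
c=cam('wrist');im=get_image('wrist');save('w5.png',im)
for n in ('handle_piece_c','handle_grip'):
    for r in pinpoint(n,'wrist')[:2]:
        X=c2w(c,r['location']);print(n,r['p'],X.round(1),w2px(c,X).round())
for r in regions_of('handle_piece_c','wrist')[:1]:
    bx=cv2.boxPoints(cv2.minAreaRect(np.argwhere(r['pixels'])[:,::-1].astype(np.float32)))
    W=np.array([px2w(c,b,21)[:2] for b in bx]);print(W.round(0),W.mean(0),np.degrees(np.arctan2(*(W[1]-W[0])[::-1])),np.degrees(np.arctan2(*(W[2]-W[1])[::-1])))
E
python3 s4.py
```

```text
handle_piece_c 0.91 [565.5 242.1   8.6] [316. 135.]
handle_piece_c 0.69 [490.8 318.6  16.6] [235. 183.]
handle_grip 0.64 [569.9 244.7  47.2] [313. 132.]
handle_grip 0.56 [416.8 246.1  16.8] [283. 255.]
[[592. 281.]
 [605. 229.]
 [542. 213.]
 [528. 267.]] [566.94046013 247.35076468] -75.9431471895852 -165.26299667343284
```

View pics/w5.png

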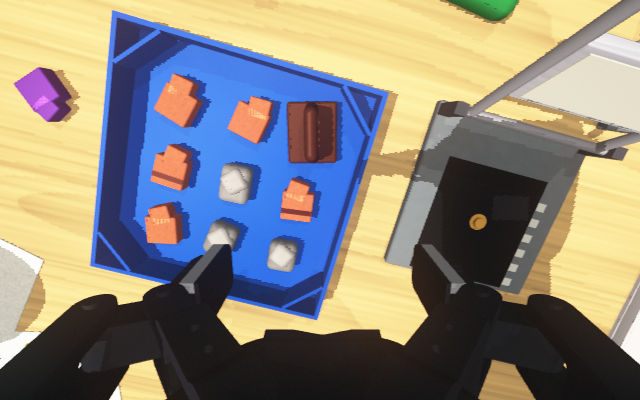

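The close view shows the handle piece at (313,132). Its bar runs square to the jaws, the only dark brown piece there. The pin is at (478,222).

```bash
cat >> h.py <<'E'
def best(p,a):
    os=[(down(b),solve_ik(p,down(b))) for b in (a,a+np.pi)]
    os=[(o,q) for o,q in os if q is not None]
    return min(os,key=lambda x:abs(x[1][5]))[0]
E
cat > s5.py <<'E'
from h import *
c=cam('wrist');print('pin',px2w(c,(478,222),22))
o=current_orientation()
grip(40);move_linear([567.5,246,110],o)
print('contact',move_linear([567.5,246,50],speed=60,guard=8),current_position())
grip(0,grip_force=40);print('w',current_grip_width())
z=current_position()[2]
move_linear([567.5,246,150],speed=120);print('w',current_grip_width(),current_wrist_force(),z)
E
python3 s5.py
```

```text
pin [515.01907434  33.81400741  22.        ]
contact False [567.73816691 246.06117435  50.44049206]
w 12.891160028658193
w 12.469762837509801 [-0.43583564 -0.79017539 -2.0288157 ] 50.38579311285375
```

```bash
cat > s6.py <<'E'
from h import *
p=[515,32]
move_linear([*p,150],speed=200);print('w',current_grip_width())
print(move_linear([*p,72],speed=80,guard=8),current_grip_width())
print(move_linear([*p,60.5],speed=25,guard=5),current_position(),current_wrist_force())
grip(45);sleep(.3);move_linear([*p,150],speed=100)
move_pose([430,32,260],down(0))
c=cam('wrist');im=get_image('wrist');save('w6.png',im)
for n in ('handle_piece_c','pin_seat','stay_grip'):
    for r in pinpoint(n,'wrist')[:1]: print(n,r['p'],c2w(c,r['location']).round(1))
E
python3 s6.py
```

```text
w 12.507122092387437
False 12.509456541534094
True [515.01109976  32.31671553  61.16054534] [-0.38366339  0.98597245  4.38501949]
handle_piece_c 0.85 [510.2  32.1  21.8]
pin_seat 0.43 [511.6  33.5  20.3]
```

View pics/w6.png

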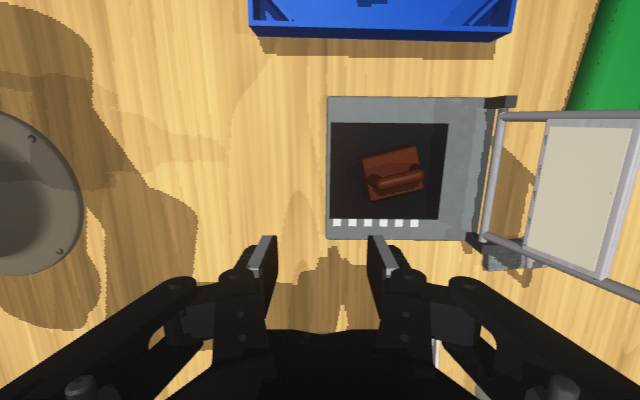

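The handle piece lies flat over the pin at (393,175), about 2–5 mm off centre, and the stay is still leaning back. Next I measure the tray and do one sherd.

```bash
cat > s7.py <<'E'
from h import *
print(np.round(calibration('wrist')['T_tool_cam'],2))
grip(85);move_pose([420,-330,330],down(0))
c=cam('wrist');im=get_image('wrist');save('w7.png',im)
for n in ('tray',):
    for r in pinpoint(n,'wrist')[:2]:
        X=c2w(c,r['location']);print(n,r['p'],X.round(1),w2px(c,X).round())
    for r in regions_of(n,'wrist')[:2]:
        bx=cv2.boxPoints(cv2.minAreaRect(np.argwhere(r['pixels'])[:,::-1].astype(np.float32)))
        W=np.array([px2w(c,b,20)[:2] for b in bx]);print(r['p'],W.round(0).tolist(),W.mean(0),np.degrees(np.arctan2(*(W[1]-W[0])[::-1])))
E
python3 s7.py
```

```text
[[  -0.     -0.97   -0.26   64.23]
 [   1.     -0.      0.      0.4 ]
 [  -0.     -0.26    0.97 -125.31]
 [   0.      0.      0.      1.  ]]
tray 0.58 [ 477.3 -308.1   -1.3] [360. 148.]
0.69 [[349.0, -218.0], [597.0, -205.0], [632.0, -404.0], [352.0, -421.0]] [ 482.43489548 -311.93090358] 3.1130337191581896
```

View pics/w7.png

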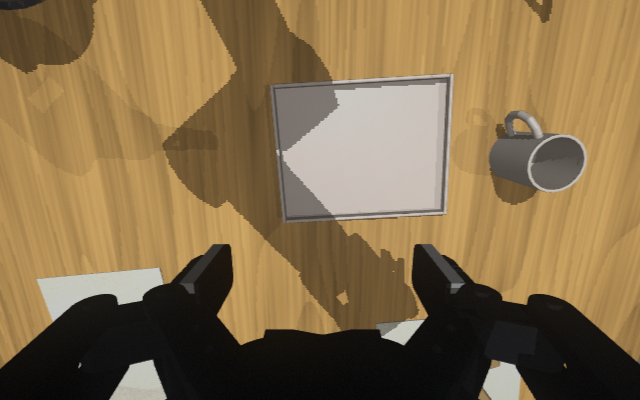

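The tray is empty, with rim corners at (271,86), (451,75), (446,213) and (286,221). The mug at (540,160) is well clear.

```bash
cat > sh.py <<'E'
from h import *
def find(xy,rad=45):
    """look straight down on a sherd near xy: centroid-biased grip point, long-axis angle"""
    p=[xy[0],xy[1]-64,190]; move_pose(p,down(0))
    c=cam('wrist');im=get_image('wrist');h=cv2.cvtColor(im,cv2.COLOR_RGB2HSV)
    m=(((h[:,:,0]<14)|(h[:,:,0]>174))&(h[:,:,1]>110)&(h[:,:,2]>70)).astype(np.uint8)
    m=cv2.morphologyEx(m,cv2.MORPH_CLOSE,np.ones((5,5)))
    n,l,s,ce=cv2.connectedComponentsWithStats(m);b=None
    for i in range(1,n):
        d=np.hypot(*(px2w(c,ce[i],23)[:2]-xy))
        if s[i,4]>400 and d<rad and (b is None or d<b[0]): b=(d,i)
    if b is None: return None
    ys,xs=np.nonzero(l==b[1])
    W=np.array([px2w(c,q,23)[:2] for q in zip(xs,ys)],np.float32)
    r=cv2.minAreaRect(W);bx=cv2.boxPoints(r);e=[bx[1]-bx[0],bx[2]-bx[1]]
    e=max(e,key=np.linalg.norm);a=np.arctan2(e[1],e[0])
    u=np.array([np.cos(a),np.sin(a)]);ctr=np.array(r[0]);sg=np.sign((W.mean(0)-ctr)@u)
    return ctr+sg*u*4,a,r,ctr,im
def pick(f):
    g,a=f[0],f[1]; o=best([*g,100],a+np.pi/2)
    grip(56); move_pose([*g,90],o)
    hit=move_linear([*g,22],speed=70,guard=8); z=current_position()[2]
    grip(0,grip_force=40); w=current_grip_width()
    move_linear([*g,120],speed=130); return hit,round(z,1),round(w,1),round(current_grip_width(),1)
def place(slot,yaw):
    o=best([*slot,100],yaw); w0=current_grip_width()
    move_pose([*slot,120],o)
    w=current_grip_width(); hit=move_linear([*slot,23],speed=60,guard=5); z=current_position()[2]
    grip(50); move_linear([*slot,120],speed=130); return round(w0,1),round(w,1),hit,round(z,1)
E
python3 - <<'E'
from sh import *
c=cam('wrist');W=np.array([px2w(c,q,20)[:2] for q in [(271,86),(451,75),(446,213),(286,221)]])
print(W.round(0).tolist(),W.mean(0),np.linalg.norm(np.diff(W,axis=0),axis=1))
t=W.mean(0);v=W[1]-W[0]+W[2]-W[3];print('yaw',np.arctan2(v[1],v[0]))
f=find(np.array([493.,246.]));print(f[:4]);save('f1.png',f[4])
print(pick(f));print(current_wrist_force(),current_time())
E
```

```text
[[352.0, -222.0], [595.0, -208.0], [609.0, -403.0], [366.0, -416.0]] [ 480.3673201  -312.46540228] [243.57113096 195.46727564 243.2638853 ]
yaw 0.05613472307221726
(array([484.66606641, 244.39166996]), np.float32(0.10785792), ((488.642822265625, 244.822265625), (46.47196960449219, 35.120140075683594), 6.179803371429443), array([488.64282227, 244.82226562]))
(False, np.float64(22.4), 35.3, 35.0)
[-0.29583696  0.07273413 -0.9057712 ] 37.6333
```

View pics/f1.png

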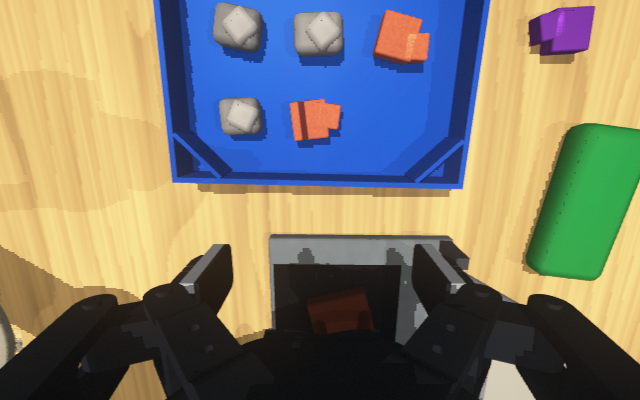

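The sherd is gripped (35 mm). It sits at (315,118) and was measured 46×35 mm. Now I place it and do the rest, routing clear of the leaning stay.

```bash
cat > s8.py <<'E'
from sh import *
T=np.array([478.,-310.]);y=.056;R=np.array([[np.cos(y),-np.sin(y)],[np.sin(y),np.cos(y)]])
S=[T+R@np.array(q) for q in [(65,-42),(0,-42),(-65,-42),(50,42),(-30,42)]]
via=lambda s:[move_pose([430,v*s,200],down(0)) for v in (150,-150)]
def deliver(i):
    via(1)
    if current_grip_width()<30: print('lost',current_grip_width()); raise SystemExit
    print('place',place(S[i],y),round(current_time(),1),flush=True); via(-1)
if __name__=='__main__':
    deliver(0)
    for i,n in enumerate([(565,314),(497,391),(419,394),(564,394)],1):
        f=find(np.array(n,float))
        if f is None: print('none',n); raise SystemExit
        print(np.round(f[3]),f[1],np.round(f[2][1]))
        r=pick(f);print('pick',r,flush=True)
        if r[3]<30: raise SystemExit
        deliver(i)
    move_pose([420,-330,330],down(0));save('tray.png',get_image('wrist'));print(current_time())
E
python3 s8.py
```

```text
place (35.3, 35.4, False, np.float64(23.4)) 44.0
[568. 314.] -0.24154483 [35. 46.]
pick (False, np.float64(22.5), 35.2, 35.1)
place (35.3, 35.0, False, np.float64(23.3)) 56.6
[493. 392.] -0.09594453 [35. 46.]
pick (False, np.float64(22.5), 34.8, 35.2)
place (35.0, 35.1, False, np.float64(23.3)) 69.3
[422. 394.] 0.19246756 [46. 35.]
pick (False, np.float64(22.5), 35.4, 35.0)
place (35.2, 35.1, False, np.float64(23.3)) 82.2
[567. 392.] -0.33904737 [35. 46.]
pick (False, np.float64(22.6), 35.0, 35.0)
place (35.1, 35.0, False, np.float64(23.3)) 94.5
98.1167
```

```bash
python3 - <<'E'
from h import *
t=get_image('wrist');c=cam('wrist')
Kt=t[:260]
for r in pinpoint('sherd0_c','wrist')[:8]: print(r['p'],c2w(c,r['location']).round(0))
move_pose([430,32,330],down(0));c=cam('wrist');s=get_image('wrist')
for n in ('handle_piece_c','stay_grip','pin_seat'):
    for r in pinpoint(n,'wrist')[:1]: print(n,r['p'],c2w(c,r['location']).round(1))
tp=get_image('top')[120:300,100:500];tp=cv2.resize(tp,(640,288))
save('chk.png',np.vstack([Kt,s[:260],tp]),s=.74)
E
```

```text
0.85 [ 480. -357.   11.]
handle_piece_c 0.91 [511.9  29.   24.5]
stay_grip 0.63 [688.8  26.1 202.8]
```

View pics/chk.png

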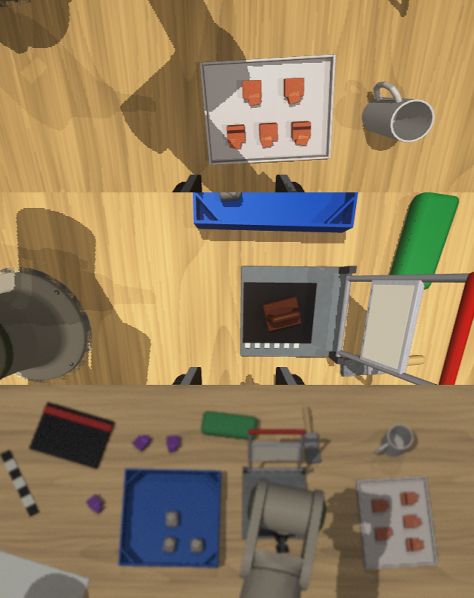

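All five sherds lie flat and separate in the tray. The three stones are alone in the crate, the handle piece is on the pin, the stay is back on its stop, and the brush, case and mug haven't moved. The arm is clear of everything, so I'm handing in.

```bash
python3 -c "
from rig import *
finish_job();print(current_time(),current_wrist_force())"
```

```text
the job is handed in; nothing more can be done
the job is handed in; nothing more can be done
```

The job is done and handed in at about 99 s of the 210 s allowed; no verdict is reported back.

- **Lamp stay:** I swung it over by its red bar, and it leans back by itself. Its bar was last seen at about x 689, z 203 mm, which is roughly 1.95 rad and so on its stop.
- **Handle piece:** it lies flat on the station, with its centre about 5 mm from my pin estimate. It was measured 24.5 mm above the table, where 24 mm means the pin is flush. I had no direct pin reading.
- **Sherds and stones:** all five orange sherds were gripped securely. They lie flat and apart in the tray, and the three stones are alone in the crate.
- **Bystanders:** the brush, green case, mug and purple look-alikes look unmoved in the last pictures.

**Checks that disagreed:**
- In the last tray picture the point detector reported only one of the five sherds. I confirmed the others by eye, and each was set down at the same height.
- Before the handle covered the pin, estimates of the pin's y-position ranged from 27 to 34 mm. I used 32 mm, well within the 22 mm tolerance.

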